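# Trial plunge of a router

### The job

The cordless plunge router on the drawer side needs a trial plunge before it is used: press down on the top of its battery pack until the depth pointer is level with the brass index on the depth scale, without going past it, and hold it there for a second. Then let it ease back up to the top of its travel, never letting it snap up, and come clear of it. Only press: do not lift, tip or shift the router, and leave the index and everything else on the bench where they are.

Things in the scene. Friction and masses are not known exactly. Their poses are not given: they have to be found in the camera images.
- board: Drawer side, a wooden board 200 (x) x 520 (y) x 18 mm on a 3 mm black rubber mat, fixed to the bench; its top is 21 mm above the bench. The router stands on it. Origin: on the bench under its centre.
- router: Base of the loose plunge router: round, 160 mm across, 16 mm thick, two steel columns. 1.1 kg, whole router 3.2 kg. Origin: centre of its underside; z up, the plunge line. Columns and two black side knobs lie along y (knobs out to 122 mm from the axis). Aluminium depth scale stands on the +x side; a steel stop rod on the -x side, 56 mm from the axis, up to 204 mm.
- plunge (a joint): Downward travel (m) of the sprung upper part (motor, casting, battery pack): 0 at the top, 0.055 at the bottom stop. Moves at about 5 N net push (4 to 7), plus 1.8 N per 10 mm (about 12 N at 40 mm). The springs return it to 0; let go suddenly it snaps up faster than 0.3 m/s: follow it up at 0.1 m/s or less.
- head_top (a point): Centre of the flat, level top face of the battery pack, the highest part of the router: black with a grey panel, 92 mm (router's x) x 124 mm (y), edges rounded 6 mm. 237 mm above the base's underside when up (258 mm above the bench); descends with the plunge. Nothing near it stands higher.
- pointer (a point): Tip of the black arrow-shaped depth pointer on the sprung part, before the +y half of the scale's outer (+x) face; mid-height of the 14 mm high arrow, which points to -y. 110 mm above the base's underside when up; descends one to one with the plunge. The scale is a 38 mm wide strip, black graduations every 5 mm, 61 mm from the router's axis.
- index (a point): Reading edge (mid-height of a 5 mm thick bar) of the small brass index with thumb screw, clamped across the -y half of the scale's outer (+x) face at a height set beforehand, 63 to 95 mm above the base's underside. Pointer and index are level when these two points have the same height.
- depth_index (a joint): Position (m) of the brass index along the scale, growing downward; the pointer is level with it when joint plunge equals 0.014 plus this value.
- spanner: Bystander: steel collet spanner 160 mm long, lying on the bench.
- screwdriver: Bystander: screwdriver 200 mm long with a blue handle, lying on the bench.
- glue: Bystander: white glue bottle standing on the bench, 60 mm in diameter, 185 mm tall.
- screw_jar: Bystander: glass jar with a steel lid standing on the bench, 64 mm in diameter, 75 mm tall.
- tape: Bystander: black tape measure 70 x 40 x 66 mm standing on the bench.
- pencil: Bystander: flat carpenter's pencil, 12 x 150 x 8 mm, lying near one end of the drawer side.
- try_square: Bystander: try square with dark wooden stock and 150 mm steel blade, lying on one end of the drawer side.
- offcut: Bystander: wooden offcut 45 x 90 x 35 mm on the bench.

How it is judged:
By the outcome, as a careful person would: the job done as asked, in the order asked, and still so for the second after the job is handed in, with the robot touching nothing.
It also fails if it takes over 38 s, if anything falls off the work surface, if the arm or the gripper's body presses on something with over 40 N, if the wrist force passes 120 N, or if a joint passes its speed limit or range.

### The arm

A 6-joint arm with a two-finger parallel gripper is mounted at the origin on the work surface. World frame = base frame: x ahead of the robot, y to its left, z up, the work surface at z = 0. Lengths are in m, angles in degrees, forces in N, time in s.
With the tool pointing down it reaches from about 0.4 to 0.825 m from the base axis. Payload 7 kg.
Tool frame: the origin (TCP) lies midway between the tips of the shut fingers; the grasp point (between the pads) lies 19 mm behind it; z points along the fingers, y is the line along which they close (so a half turn about z gives the same grasp; the last joint's range is limited). The gripper opens to 88 mm and grips with 3 to 60 N. Pads are 19 mm wide; open, the fingers measure 130 mm over their backs; the gripper's body (78 mm by 193 mm) begins 47 mm behind the grasp point.
Start: joints at [-56.603, 20.546, 0.682, 0, -70.136, -16.507], TCP at [0.196, -0.646, 0.227] pointing down, gripper open.
Joint ranges: [-176.03, 176.03], [-82.01, 121.73], [-58.28, 71.71], [-173.87, 95.51], [-174.79, -0.11], [-173.66, 173.66]. Speed limits (degrees/s): [136.94, 136.94, 172.46, 180, 180, 180].

### API

Orientations are given as [roll, pitch, yaw] about the fixed x, y, z axes, in that order (R = Rz(yaw) Ry(pitch) Rx(roll)).
In Python, from plant import telemetry, viewer, workorder gives the robot as it stands. The module is installed in compiled form; this text tells all that it offers.
- The arm moves only by the tool carry_out, never from a script. Its argument "rows" is a list of rows, each a list of 6 numbers: the shift along the tool's x, y, z in m, then the turn, a rotation vector about the tool's x, y, z in rad. In form: [[tx, ty, tz, ax, ay, az], ...]. A call has 1 to 8 rows; each row is the pose to reach, as a shift and turn from the pose commanded when the call began, along the tool's axes at that moment; what a row does not reach only later rows make up. A row lasts 1/8 s, in which the tool goes at most 62.5 mm and 10.7 degrees, less where a joint would pass 70% of its speed; a pose out of reach is approached as far as the arm can. A call with a gripper value outside its range is refused whole. "grip" is the gripper's target within -1 to 1 (fully open at 1, half-way at 0, shut at -1), set as the call begins (left out, the last holds). The fingers move at their own pace and stop on an object; the grip force is fixed at half the most. Time passes only in rows, so rows that repeat a pose let the fingers close. It gives the time, the measured TCP pose, the force, the opening and the grip force at its end, in the units of the state.
- telemetry.get_obs(): the state, without advancing time (a new reading comes with each control period).
- viewer.snapshot(name): name is "scene" or "top" or "wrist"; returns the picture (420x560x3 uint8, red, green, blue); there is no depth.
- viewer.camera_info(name): a dict with "intrinsics" (3x3 intrinsics, pixels), "extrinsics" (4x4, takes a point from camera to world coordinates); the wrist camera has in their place "tool_from_camera" (4x4, takes a point from camera to tool coordinates, whose origin is the TCP and whose axes are the flange's). Camera axes: x right, y down, z forward; pixel columns grow to the right and rows downward; lengths in m; the calibration is good to about 2 mm. A picture is of the moment at which its call begins: read the wrist's pose just before it. camera_info takes no time and is no camera call.
- workorder.close_job(): hands the job in; it is judged then, once.
The state is a dict: "clock": time; "joint_pos": joint angles; "qvel": joint speeds; "tau": joint torques, N m; "tool_pos": TCP position; "orientation": TCP orientation; "force": force on the tool from outside, world axes, zero at the start; "moment": the same for the moment, N m; "opening": finger opening in m; "gripper_force": force on a finger pad.
Only numpy, scipy, OpenCV 4.12 (cv2) and the standard library are available. Lean on these libraries where they do the work, as an engineer would, in place of code of your own. Each camera call takes 0.05 s, during which the arm holds its last target. There are 200 camera calls.

## Working session

There is one attempt and no reset: what is moved stays moved. The work goes in short steps, Python scripts to look and compute and a tool call to move; the robot and the scene stay as the last step left them, time stands still between calls to the robot, and variables do not carry over. Pictures are saved under pics/ and viewed, at most 10 in all, crops included, and the job is handed in when it is done.

Besides the shell and the picture viewer there is one more tool, called as name(argument=value, ...) on one line, values as JSON. carry_out: Moves the arm, as the interface text tells. Its arguments: {"type":"object","properties":{"rows":{"type":"array"},"grip":{"type":"number"}},"required":["rows"]}

```bash
mkdir -p pics
cat > h.py <<'E'
import numpy as np, cv2
from plant import telemetry, viewer, workorder
from scipy.spatial.transform import Rotation as R
def snap(n,f):
    im=viewer.snapshot(n); cv2.imwrite('pics/'+f,cv2.cvtColor(im,cv2.COLOR_RGB2BGR)); return im
def cam(n,o=None):
    c=viewer.camera_info(n); K=np.array(c['intrinsics'])
    if 'extrinsics' in c: return K,np.array(c['extrinsics'])
    T=np.eye(4); T[:3,:3]=R.from_euler('xyz',o['orientation'],degrees=True).as_matrix(); T[:3,3]=o['tool_pos']
    return K,T@np.array(c['tool_from_camera'])
def ray(K,T,u,v):
    d=T[:3,:3]@np.linalg.solve(K,[u,v,1]); return T[:3,3],d/np.linalg.norm(d)
def onz(K,T,u,v,z):
    o,d=ray(K,T,u,v); return o+d*(z-o[2])/d[2]
def proj(K,T,p):
    q=T[:3,:3].T@(np.array(p)-T[:3,3]); q=K@q; return q[:2]/q[2]
E
python3 - <<'E'
from h import *
np.set_printoptions(precision=4,suppress=True)
o=telemetry.get_obs(); print(o)
for n in('scene','top','wrist'):
    snap(n,n+'0.png'); K,T=cam(n,o); print(n,K,T)
a=cv2.imread('pics/scene0.png');b=cv2.imread('pics/top0.png')
E
```

```text
{'clock': 0.0, 'joint_pos': array([-56.6007,  20.5909,   0.6324,  -0.0231, -70.1354, -16.5073]), 'qvel': array([-0.0344, -0.0774, -0.0184,  0.0268, -0.0299, -0.0516]), 'tau': array([  0.0016, -58.272 ,  29.3058,   6.9969,   0.0068,  -0.0002]), 'tool_pos': array([ 0.196 , -0.6454,  0.2256]), 'orientation': array([ 179.9038,   -0.0059, -163.1159]), 'force': array([-0.4993,  1.0259, -0.2297]), 'moment': array([-0.052 , -0.0109, -0.0317]), 'gripper_force': 0.0, 'opening': 0.08765654720925833}
scene [[468.4553   0.     288.8418]
 [  0.     468.4553 213.0721]
 [  0.       0.       1.    ]] [[ 0.195   0.8425 -0.5022  1.2806]
 [ 0.9808 -0.1646  0.1048 -0.0781]
 [ 0.0056 -0.513  -0.8584  1.3657]
 [ 0.      0.      0.      1.    ]]
top [[511.49     0.     282.7261]
 [  0.     511.49   217.3923]
 [  0.       0.       1.    ]] [[ 0.0056 -0.9886  0.1507  0.3968]
 [-1.     -0.0051  0.0036  0.0679]
 [-0.0028 -0.1507 -0.9886  1.3798]
 [ 0.      0.      0.      1.    ]]
wrist [[292.4672   0.     283.6376]
 [  0.     292.4672 207.0345]
 [  0.       0.       1.    ]] [[-0.2904  0.9131  0.2862  0.1174]
 [ 0.9569  0.2767  0.0881 -0.67  ]
 [ 0.0012  0.2994 -0.9541  0.3838]
 [ 0.      0.      0.      1.    ]]
```

View pics/scene0.png

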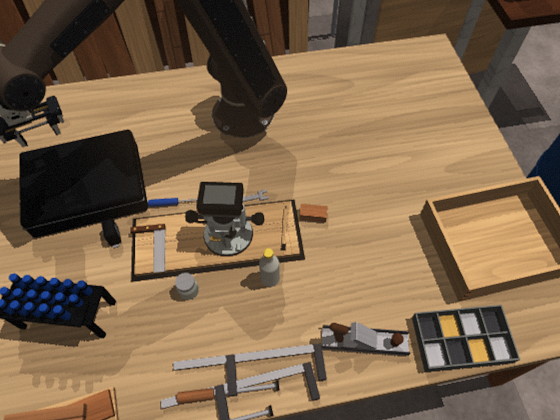

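View pics/top0.png

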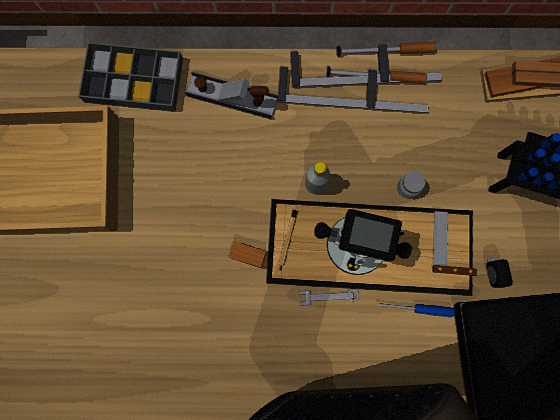

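The scene shows the router around (228,215) on the board, and the top view shows its battery pack at (371,235) with knobs at (322,231) and (404,250). I'll zoom in on both to find the scale side.

Run:
```python
from h import *
a=cv2.imread('pics/scene0.png')[170:260,170:280];b=cv2.imread('pics/top0.png')[195:285,305:415]
f=lambda i:cv2.resize(i,None,fx=5,fy=5,interpolation=cv2.INTER_CUBIC)
f2=np.vstack([f(a)]) 
cv2.imwrite('pics/c.png',cv2.resize(np.vstack([f(a),f(b)]),(370,600)) if 0 else cv2.resize(np.hstack([f(a),f(b)]),(800,327)))
K,T=cam('top')
for u,v,z in[(322,231,.13),(404,250,.13),(371,235,.258),(412,185,.075),(318,168,.185),(354,264,.1)]: print(onz(K,T,u,v,z).round(3))
```

```text
[ 0.554 -0.024  0.13 ]
[ 0.508 -0.225  0.13 ]
[ 0.53  -0.123  0.258]
[ 0.683 -0.263  0.075]
[ 0.699 -0.012  0.185]
[ 0.475 -0.106  0.1  ]
```

View pics/c.png

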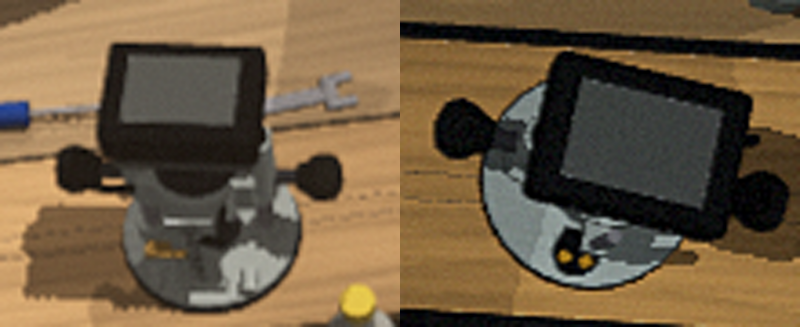

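View pics/wrist0.png

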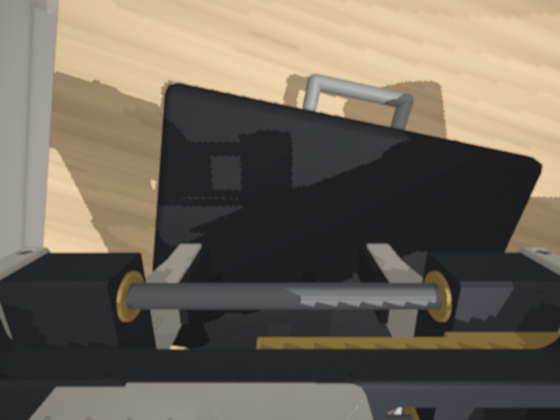

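The router's +x points away from the robot, with yaw about -13° and its axis near (0.531,-0.124). The brass index shows at scene px (215,238) and the black pointer at (231,234). The wrist view only shows the case. I'll move the wrist camera in front of the scale.

```bash
cat >> h.py <<'E'
AX=np.array([.531,-.124]); YAW=-12.9
def rel(pos,Rm,o=None):
    o=o or telemetry.get_obs(); R0=R.from_euler('xyz',o['orientation'],degrees=True)
    return np.r_[R0.inv().apply(np.array(pos)-o['tool_pos']),(R0.inv()*Rm).as_rotvec()].round(4)
def lean(deg,yaw): # tool z leaning toward -radial by deg, tool x outward
    a=np.radians(deg);y=np.radians(yaw);r=np.array([np.cos(y),np.sin(y),0]);k=np.array([0,0,1.])
    z=-np.sin(a)*r-np.cos(a)*k; x=np.cos(a)*r-np.sin(a)*k
    return R.from_matrix(np.c_[x,np.cross(z,x),z])
E
python3 - <<'E'
from h import *
r=np.array([np.cos(np.radians(YAW)),np.sin(np.radians(YAW))])
p=AX+.095*r
print(rel([*p,.45],lean(0,YAW)), rel([*p,.275],lean(40,YAW)))
E
```

```text
[-5.5450e-01  3.5490e-01 -2.2380e-01  6.0000e-04  1.5000e-03 -2.6218e+00] [-0.5545  0.3547 -0.0488 -0.9033 -0.2389 -2.4835]
```

carry_out(rows=[[0,0,-0.06,0,0,-0.18],[0,0,-0.12,0,0,-0.36],[-0.03,0.02,-0.17,0,0,-0.54],[-0.08,0.05,-0.21,0,0,-0.72],[-0.13,0.08,-0.224,0,0,-0.9],[-0.18,0.11,-0.224,0,0,-1.08],[-0.23,0.145,-0.224,0,0,-1.26],[-0.28,0.18,-0.224,0,0,-1.44]], grip=-1)

```text
clock: 1.15
tool_pos: [0.4126, -0.3904, 0.4504]
orientation: [-180.0, 0.0, -80.3]
force: [1.1, -0.6, -1.1]
opening: 0.0132
gripper_force: 0.0
```

Run:
```python
from h import *
r=np.array([np.cos(np.radians(YAW)),np.sin(np.radians(YAW))])
p=AX+.095*r
o=telemetry.get_obs();print(o['clock'],o['tool_pos'],o['orientation'],o['joint_pos'])
print(rel([*p,.45],lean(20,YAW)), rel([*p,.275],lean(40,YAW)))
```

```text
1.15 [ 0.41263025 -0.39041941  0.45044178] [-1.79997986e+02  1.21130738e-02 -8.02583198e+01] [-2.36904275e+01  6.90205716e+00  1.09195261e+01 -1.12462130e-02
 -9.40224617e+01  3.34313191e+01]
[-2.0600e-01 -2.4940e-01  5.0000e-04 -2.0520e-01 -3.0760e-01 -1.1631e+00] [-0.2059 -0.2494  0.1755 -0.4097 -0.6144 -1.1252]
```

carry_out(rows=[[-0.03,-0.035,0,-0.05,-0.075,-0.14],[-0.06,-0.07,0,-0.1,-0.15,-0.28],[-0.09,-0.11,0,-0.15,-0.23,-0.42],[-0.12,-0.15,0,-0.2,-0.3,-0.56],[-0.15,-0.185,0.01,-0.25,-0.38,-0.7],[-0.18,-0.22,0.06,-0.3,-0.46,-0.84],[-0.206,-0.249,0.12,-0.355,-0.54,-0.985],[-0.206,-0.249,0.175,-0.41,-0.614,-1.125]])

```text
clock: 2.15
tool_pos: [0.6246, -0.1472, 0.2782]
orientation: [-179.9, 40.1, -12.8]
force: [0.7, -1.0, -0.6]
opening: 0.0004
gripper_force: 0.0
```

Run:
```python
from h import *
o=telemetry.get_obs();print(o['clock'],o['tool_pos'],o['orientation'],o['joint_pos'])
im=snap('wrist','w1.png'); K,T=cam('wrist',o)
np.savez('w1.npz',K=K,T=T)
```

```text
2.15 [ 0.62463172 -0.1471644   0.27824752] [-179.86703372   40.09449882  -12.80691099] [  -0.84669146   42.4703376    37.02682566   -9.38505713 -123.65408863
   75.55909866]
```

View pics/w1.png

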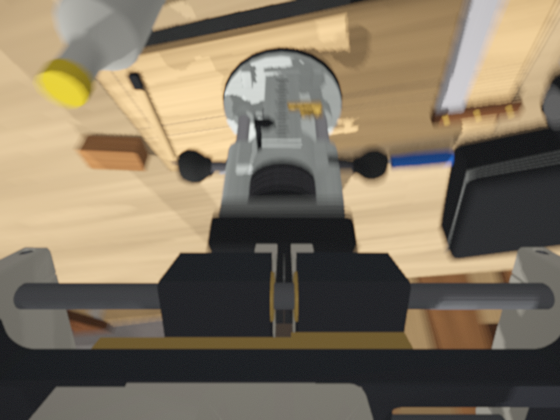

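The wrist view shows the scale at about (282,120), brass index at (304,107) and black pointer at (262,127). I'll go lower and closer for a better height reading.

Run:
```python
from h import *
r=np.array([np.cos(np.radians(YAW)),np.sin(np.radians(YAW))])
print(rel([*(AX+.085*r),.23],lean(53,YAW)))
```

```text
[ 0.016   0.0005  0.0321  0.0028 -0.2018  0.0085]
```

carry_out(rows=[[0.008,0,0.016,0,-0.1,0],[0.016,0,0.032,0,-0.202,0],[0.016,0,0.032,0,-0.202,0],[0.016,0,0.032,0,-0.202,0]])

```text
clock: 2.7
tool_pos: [0.6157, -0.1474, 0.2466]
orientation: [179.9, 51.4, -13.4]
force: [0.5, 1.1, 0.7]
opening: 0.0002
gripper_force: 0.0
```

Run:
```python
from h import *
o=telemetry.get_obs();print(o['clock'],o['tool_pos'],o['orientation'],o['joint_pos'])
im=snap('wrist','w2.png'); K,T=cam('wrist',o)
np.savez('w2.npz',K=K,T=T)
u,v=proj(K,T,[*(AX+.061*np.array([.975,-.223])),.11]).astype(int);print(u,v)
u0,v0=max(u-65,0),max(v-50,0);print(u0,v0)
c=cv2.imread('pics/w2.png')[v0:v0+100,u0:u0+130]
cv2.imwrite('pics/w2c.png',cv2.resize(c,None,fx=6,fy=6,interpolation=cv2.INTER_CUBIC))
```

```text
2.7 [ 0.61570611 -0.14738583  0.24659473] [179.87407876  51.36419482 -13.35425977] [  -1.71836272   49.37523065   40.89069653  -12.00947486 -131.68388494
   74.62393831]
277 104
212 54
```

View pics/w2c.png

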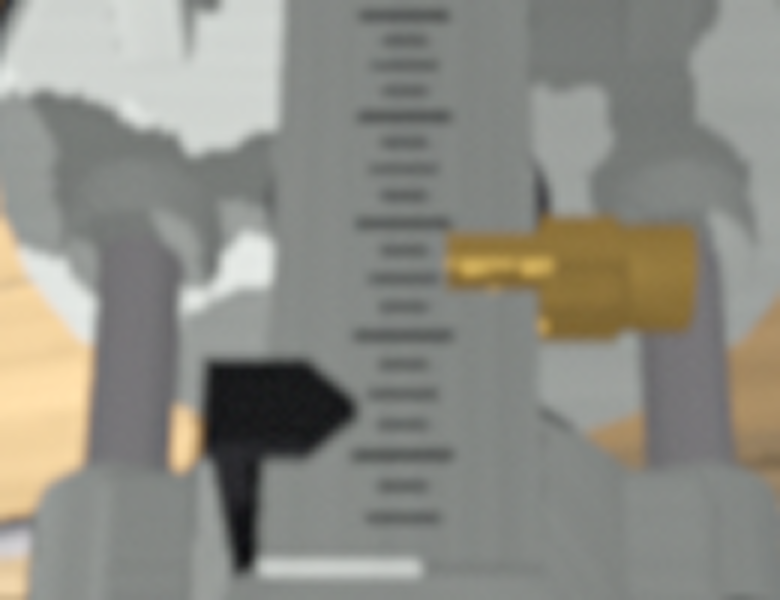

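The crop shows the scale clearly, upside down with image-up being world-down. The pointer tip is at crop (355,409) and the brass bar spans y 235–290, with its tip at x=447. Major ticks sit at y = 15, 117, 223, 335 and 456. Next I'll turn these into heights.

Run:
```python
from h import *
np.set_printoptions(precision=4,suppress=True)
d=np.load('w2.npz');K,T=d['K'],d['T']
r=np.array([np.cos(np.radians(YAW)),np.sin(np.radians(YAW)),0])
def onface(x,y,off=.061):
    o,dr=ray(K,T,212+(x+.5)/6-.5,54+(y+.5)/6-.5); A=np.array([*AX,0])
    p=o+dr*((off-(o-A)@r)/(dr@r)); return p[2], (p-A)@np.array([-r[1],r[0],0]), -dr[2]/np.hypot(*dr[:2])
for y in(15,117,223,335,456): print('tick',onface(405,y))
for n,x,y in[('tip',355,409),('ptop',260,456),('pbot',260,361),('bar235',470,235),('bar262',470,262),('bar290',470,290)]: print(n,onface(x,y))
rr=np.array([np.cos(np.radians(YAW)),np.sin(np.radians(YAW))])
R45=lean(45,YAW)
print(rel([*(AX+.02*rr),.33],R45),rel([*(AX+.02*rr),.275],R45))
im=cv2.imread('pics/w2.png'); print(im[54+36:54+54,212+80].tolist())
```

```text
tick (np.float64(0.05486441952361376), np.float64(-0.0006963545696979032), np.float64(1.1302021849417945))
tick (np.float64(0.07527234841082944), np.float64(-0.000773900608396428), np.float64(1.0285477049577176))
tick (np.float64(0.09532748957453391), np.float64(-0.0008501061244671482), np.float64(0.92864846703959))
tick (np.float64(0.11534465754375611), np.float64(-0.0009261673500111558), np.float64(0.8289364106985749))
tick (np.float64(0.13572884478354752), np.float64(-0.0010036231752087801), np.float64(0.7273941315484549))
tip (np.float64(0.12791121116909096), np.float64(0.005944439744727949), np.float64(0.7652588154888056))
ptop (np.float64(0.13560213511312205), np.float64(0.018835748013689008), np.float64(0.7228319037097635))
pbot (np.float64(0.11968988824712326), np.float64(0.019372011339039614), np.float64(0.8012769692300354))
bar235 (np.float64(0.09759928756989966), np.float64(-0.010255606761671626), np.float64(0.9173686610488495))
bar262 (np.float64(0.1024987081266523), np.float64(-0.010208591825186781), np.float64(0.8929648836853455))
bar290 (np.float64(0.10750782010490059), np.float64(-0.0101605242876535), np.float64(0.8680144242661431))
[-0.1066 -0.0033  0.0014 -0.0039  0.1092 -0.0048] [-0.0637 -0.0034  0.0359 -0.0039  0.1092 -0.0048]
[[131, 134, 129], [127, 131, 130], [111, 127, 135], [83, 120, 140], [62, 116, 142], [58, 117, 144], [67, 132, 161], [82, 157, 189], [86, 166, 198], [75, 147, 177], [59, 116, 143], [74, 111, 132], [105, 125, 135], [126, 133, 133], [133, 135, 131], [132, 134, 131], [132, 134, 131], [132, 135, 130]]
```

Tick spacing comes out at 20.2 mm against the true 20, so the calibration is good. The pointer standoff is about 4 mm. The index is near z≈0.105, so the plunge should be about 25–26 mm. One lower view will remove the parallax doubt.

Run:
```python
from h import *
r=np.array([np.cos(np.radians(YAW)),np.sin(np.radians(YAW))])
o=telemetry.get_obs();print(o['tool_pos'],o['orientation'],o['clock'])
print(rel([*(AX+.08*r),.212],lean(63,YAW)))
```

```text
[ 0.61575444 -0.14734734  0.24772901] [179.91131799  51.25750054 -13.31959371] 2.75
[ 0.023  -0.0038  0.0285 -0.0046 -0.2049 -0.0041]
```

carry_out(rows=[[0.008,-0.001,0.01,-0.0015,-0.07,0],[0.016,-0.002,0.02,-0.003,-0.14,0],[0.023,-0.004,0.028,-0.0045,-0.205,0],[0.023,-0.004,0.028,-0.0045,-0.205,0],[0.023,-0.004,0.028,-0.0045,-0.205,0]])

```text
clock: 3.38
tool_pos: [0.6092, -0.1416, 0.2125]
orientation: [179.6, 63.0, -13.4]
force: [-0.8, -0.5, 0.4]
opening: 0.0004
gripper_force: 0.0
```

Run:
```python
from h import *
o=telemetry.get_obs();print(o['clock'],o['tool_pos'],o['orientation'],o['joint_pos'])
im=snap('wrist','w3.png'); K,T=cam('wrist',o)
np.savez('w3.npz',K=K,T=T)
u,v=proj(K,T,[*(AX+.061*np.array([.975,-.223])),.11]).astype(int)
u0,v0=max(u-65,0),max(v-50,0);print(u0,v0)
c=cv2.imread('pics/w3.png')[v0:v0+100,u0:u0+130]
cv2.imwrite('pics/w3c.png',cv2.resize(c,None,fx=6,fy=6,interpolation=cv2.INTER_CUBIC))
```

```text
3.375 [ 0.60923649 -0.14163335  0.21254451] [179.60215237  62.97504546 -13.37365955] [  -1.93708868   56.49172075   44.32688163  -15.12177456 -139.38445182
   73.1622775 ]
217 63
```

View pics/w3c.png

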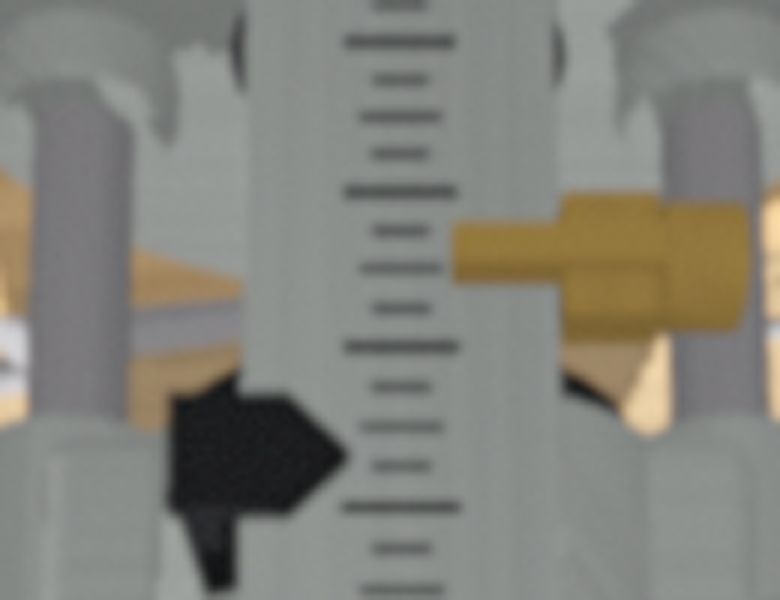

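The lower view shows the pointer tip at crop (350,456) with arrow edges at y=394 and 516, the bar at y 222–283, and major ticks at y = 41, 192, 346 and 507.

Run:
```python
from h import *
np.set_printoptions(precision=4,suppress=True)
r=np.array([np.cos(np.radians(YAW)),np.sin(np.radians(YAW)),0]);A=np.array([*AX,0])
def F(f,u0,v0):
    d=np.load(f);K,T=d['K'],d['T']
    def g(x,y):
        o,dr=ray(K,T,u0+(x+.5)/6-.5,v0+(y+.5)/6-.5)
        p=o+dr*((.061-(o-A)@r)/(dr@r)); return np.array([p[2],-dr[2]/(-dr@r)])
    return g
a=F('w2.npz',212,54);b=F('w3.npz',217,63)
t2=[a(405,y)[0] for y in(117,223,335,456)];t3=[b(405,y)[0] for y in(41,192,346,507)]
print(np.array(t2),np.array(t3))
off=np.mean(t2)-np.mean(t3)
for n,p,q in[('tip',(355,409),(350,456)),('pbot',(260,361),(260,394)),('ptop',(260,456),(260,516)),('bar bot',(490,235),(505,222)),('bar top',(490,290),(505,283))]:
    A2,B2=a(*p),b(*q); B2[0]+=off; d=(B2[0]-A2[0])/(A2[1]-B2[1]); print(n,A2,B2,'standoff',d,'z',A2[0]+d*A2[1])
rr=r[:2];R45=lean(45,YAW)
print(rel([*(AX+.02*rr),.33],R45))
```

```text
[0.0753 0.0953 0.1153 0.1357] [0.0753 0.0955 0.1155 0.1357]
tip [0.1279 0.7666] [0.1293 0.4198] standoff 0.003910657084635854 z 0.13090893466515288
pbot [0.1197 0.8075] [0.1214 0.4596] standoff 0.004987131863962876 z 0.12371710040069342
ptop [0.1356 0.7282] [0.1367 0.3821] standoff 0.0030876035572146346 z 0.13785061183442884
bar bot [0.0976 0.9175] [0.0994 0.5716] standoff 0.005214072584242184 z 0.1024050661963476
bar top [0.1075 0.8681] [0.1074 0.5312] standoff -0.0004894819431698939 z 0.10710360324555093
[-0.1318  0.0007  0.0003  0.0001  0.3135 -0.0037]
```

Triangulation gives the pointer at z=0.1309, matching the known 0.131, and the index mid-height at z≈0.105. The target plunge is therefore about 26 mm. I'll press with the tool leaning so the wrist camera keeps both points in view.

carry_out(rows=[[-0.05,0,-0.025,0,0.06,0],[-0.09,0,-0.03,0,0.14,0],[-0.12,0,-0.02,0,0.22,0],[-0.132,0,0,0,0.313,0],[-0.132,0,0,0,0.313,0],[-0.132,0,0,0,0.313,0]])

```text
clock: 4.18
tool_pos: [0.5509, -0.1276, 0.33]
orientation: [179.8, 45.2, -13.2]
force: [0.0, -0.2, -0.9]
opening: 0.0003
gripper_force: 0.0
```

Run:
```python
from h import *
r=np.array([np.cos(np.radians(YAW)),np.sin(np.radians(YAW))])
o=telemetry.get_obs();print(o['clock'],o['tool_pos'],o['orientation'],o['force'])
print(rel([*(AX+.02*r),.275],lean(45,YAW)))
```

```text
4.175 [ 0.55090513 -0.12758844  0.33004807] [179.81227735  45.20088577 -13.15831725] [ 0.03898542 -0.16821715 -0.89196232]
[ 0.0389  0.0008  0.0389  0.0001  0.0035 -0.0032]
```

carry_out(rows=[[0.01,0,0.01,0,0,0],[0.02,0,0.02,0,0,0],[0.03,0,0.03,0,0,0],[0.038,0,0.038,0,0,0],[0.041,0,0.041,0,0,0],[0.043,0,0.043,0,0,0],[0.0435,0,0.0435,0,0,0],[0.0435,0,0.0435,0,0,0]])

```text
clock: 5.18
tool_pos: [0.5507, -0.1277, 0.2671]
orientation: [179.8, 45.3, -13.2]
force: [0.7, -0.7, 0.8]
opening: 0.0004
gripper_force: 0.0
```

carry_out(rows=[[0.0007,0,0.0007,0,0,0],[0.0014,0,0.0014,0,0,0],[0.0014,0,0.0014,0,0,0]])

```text
clock: 5.55
tool_pos: [0.5506, -0.1277, 0.2649]
orientation: [179.7, 45.4, -13.2]
force: [-0.1, 0.7, 1.3]
opening: 0.0006
gripper_force: 0.4
```

carry_out(rows=[[0.0007,0,0.0007,0,0,0],[0.0014,0,0.0014,0,0,0],[0.0014,0,0.0014,0,0,0]])

```text
clock: 5.92
tool_pos: [0.5506, -0.1278, 0.2632]
orientation: [179.7, 45.4, -13.2]
force: [1.2, 1.3, 5.4]
opening: 0.0005
gripper_force: 2.4
```

carry_out(rows=[[0.0018,0,0.0018,0,0,0],[0.0036,0,0.0036,0,0,0],[0.0054,0,0.0054,0,0,0],[0.0072,0,0.0072,0,0,0],[0.009,0,0.009,0,0,0],[0.0106,0,0.0106,0,0,0],[0.0106,0,0.0106,0,0,0]])

```text
clock: 6.8
tool_pos: [0.5506, -0.1278, 0.2484]
orientation: [179.7, 45.3, -13.2]
force: [1.3, -0.6, 7.4]
opening: 0.0004
gripper_force: 3.2
```

Run:
```python
from h import *
o=telemetry.get_obs();print(o['clock'],o['tool_pos'],o['orientation'],o['force'])
snap('wrist','w4.png'); K,T=cam('wrist',o)
np.savez('w4.npz',K=K,T=T)
u,v=proj(K,T,[*(AX+.061*np.array([.975,-.223])),.11]).astype(int)
u0,v0=max(u-65,0),max(v-50,0);print(u0,v0)
c=cv2.imread('pics/w4.png')[v0:v0+100,u0:u0+130]
cv2.imwrite('pics/w4c.png',cv2.resize(c,None,fx=6,fy=6,interpolation=cv2.INTER_CUBIC))
```

```text
6.8 [ 0.55055623 -0.12781807  0.24838188] [179.73488654  45.34984437 -13.19711597] [ 1.32775374 -0.64923317  7.36533344]
217 0
```

View pics/w4c.png

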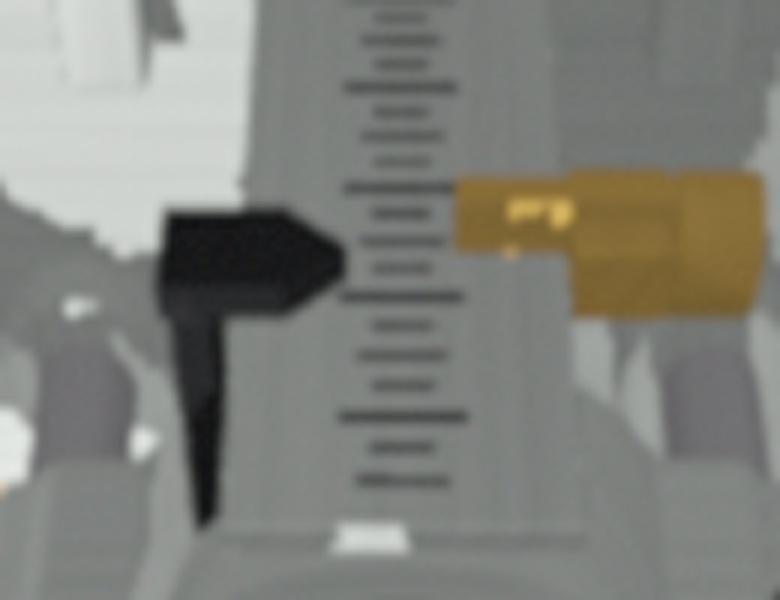

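The pressed view shows the pointer tip at crop (345,263) with arrow edges at y≈210 and 316, the bar at y 178–251, and ticks at y = 88, 188, 297 and 416.

```bash
cat > m.py <<'E'
from h import *
r=np.array([np.cos(np.radians(YAW)),np.sin(np.radians(YAW)),0]);A=np.array([*AX,0])
def meas(f,u0,v0,items):
    d=np.load(f);K,T=d['K'],d['T']
    for n,x,y,s in items:
        o,dr=ray(K,T,u0+(x+.5)/6-.5,v0+(y+.5)/6-.5)
        p=o+dr*((.061+s-(o-A)@r)/(dr@r)); print(n,p[2].round(4),(-dr[2]/(-dr@r)).round(3))
E
python3 -c "
from m import *
meas('w4.npz',217,0,[('t75',400,88,0),('t95',400,188,0),('t115',400,297,0),('t135',400,416,0),('tip',345,263,.0041),('pbot',230,210,.0051),('ptop',230,316,.0031),('barbot',490,178,.0053),('bartop',490,251,0)])"
```

```text
t75 0.0741 1.775
t95 0.0943 1.617
t115 0.1145 1.46
t135 0.1346 1.303
tip 0.1145 1.508
pbot 0.1065 1.585
ptop 0.1222 1.435
barbot 0.1011 1.632
bartop 0.1063 1.524
```

About 10.5 mm remain by the picture. I'll go 9.5 mm slowly, then check.

carry_out(rows=[[0.0015,0,0.0015,0,0,0],[0.003,0,0.003,0,0,0],[0.0045,0,0.0045,0,0,0],[0.0057,0,0.0057,0,0,0],[0.0067,0,0.0067,0,0,0],[0.0067,0,0.0067,0,0,0],[0.0067,0,0.0067,0,0,0]])

```text
clock: 7.72
tool_pos: [0.5505, -0.1278, 0.2393]
orientation: [179.7, 45.3, -13.2]
force: [1.0, 1.1, 8.1]
opening: 0.0005
gripper_force: 4.1
```

Run:
```python
from h import *
o=telemetry.get_obs();print(o['clock'],o['tool_pos'],o['orientation'],o['force'])
snap('wrist','w5.png'); K,T=cam('wrist',o)
np.savez('w5.npz',K=K,T=T)
c=cv2.imread('pics/w5.png')[0:100,217:347]
cv2.imwrite('pics/w5c.png',cv2.resize(c,None,fx=6,fy=6,interpolation=cv2.INTER_CUBIC))
```

```text
7.725 [ 0.55052075 -0.12782611  0.23934762] [179.73447175  45.33245053 -13.18729041] [1.001212   1.10843865 8.14835038]
```

View pics/w5c.png

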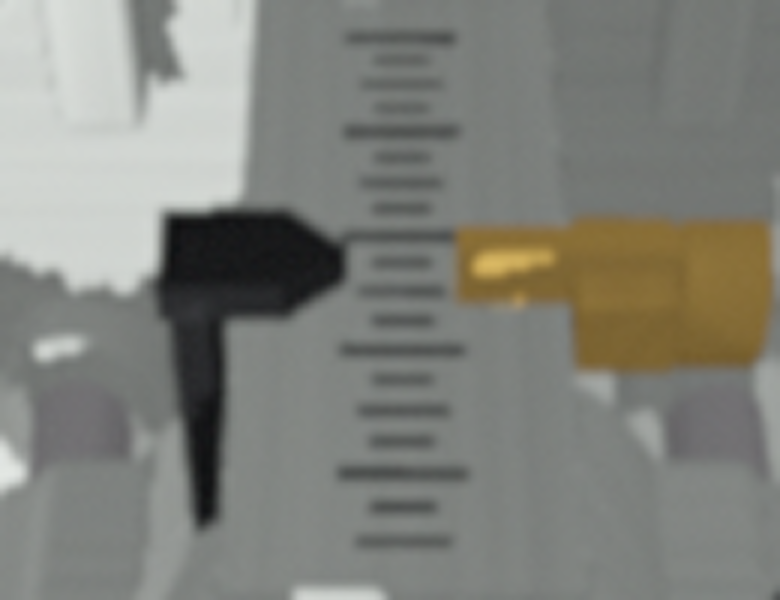

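The pointer tip is now at crop y≈264, nearly level with the bar at y 228–302. Ticks are at y = 38, 131, 237, 350 and 474.

```bash
python3 -c "
from m import *
meas('w5.npz',217,0,[('t75',400,131,0),('t95',400,237,0),('t115',400,350,0),('t135',400,474,0),('tip',345,264,.0041),('pbot',230,212,.0051),('ptop',230,317,.0031),('barbot',490,228,.0053),('bartop',490,302,0)])"
```

```text
t75 0.0739 1.707
t95 0.0946 1.546
t115 0.1147 1.389
t135 0.1347 1.232
tip 0.1057 1.507
pbot 0.0978 1.583
ptop 0.1133 1.434
barbot 0.1012 1.558
bartop 0.1064 1.453
```

About 1.5 mm remain. I'll go 1.3 mm and hold.

carry_out(rows=[[0.0003,0,0.0003,0,0,0],[0.0006,0,0.0006,0,0,0],[0.0009,0,0.0009,0,0,0],[0.0009,0,0.0009,0,0,0],[0.0009,0,0.0009,0,0,0],[0.0009,0,0.0009,0,0,0]])

```text
clock: 8.52
tool_pos: [0.5505, -0.1278, 0.2383]
orientation: [179.7, 45.3, -13.2]
force: [2.1, 0.6, 9.1]
opening: 0.0002
gripper_force: 4.6
```

Run:
```python
from h import *
o=telemetry.get_obs();print(o['clock'],o['tool_pos'],o['orientation'],o['force'])
snap('wrist','w6.png'); K,T=cam('wrist',o)
np.savez('w6.npz',K=K,T=T)
c=cv2.imread('pics/w6.png')[0:100,217:347]
cv2.imwrite('pics/w6c.png',cv2.resize(c,None,fx=6,fy=6,interpolation=cv2.INTER_CUBIC))
# vertical profiles: pointer body column, bar column, relative to w5
for f in('w3','w5','w6'):
    g=cv2.cvtColor(cv2.imread(f'pics/{f}.png'),cv2.COLOR_BGR2HSV)
for f in('w5','w6'):
    im=cv2.imread(f'pics/{f}.png').astype(float)[:100]
    pk=im[:,250:260].mean((1,2)); dark=np.clip((110-pk)/80,0,1)
    rows=np.arange(100); sel=(rows>30)&(rows<56)
    br=np.clip((im[:,295:306,1]-im[:,295:306,0])/50,0,1).mean(1)
    print(f,'pointer',(dark*rows*sel).sum()/(dark*sel).sum(),'bar',(br*rows).sum()/br.sum(),br.sum())
```

```text
8.525 [ 0.55052531 -0.12784785  0.23831618] [179.73501712  45.32451621 -13.17970364] [2.10117129 0.55210851 9.13122233]
w5 pointer 43.95939594913759 bar 45.66962193009276 17.841818181818173
w6 pointer 44.122460305969796 bar 46.34444900471989 17.72
```

View pics/w6c.png

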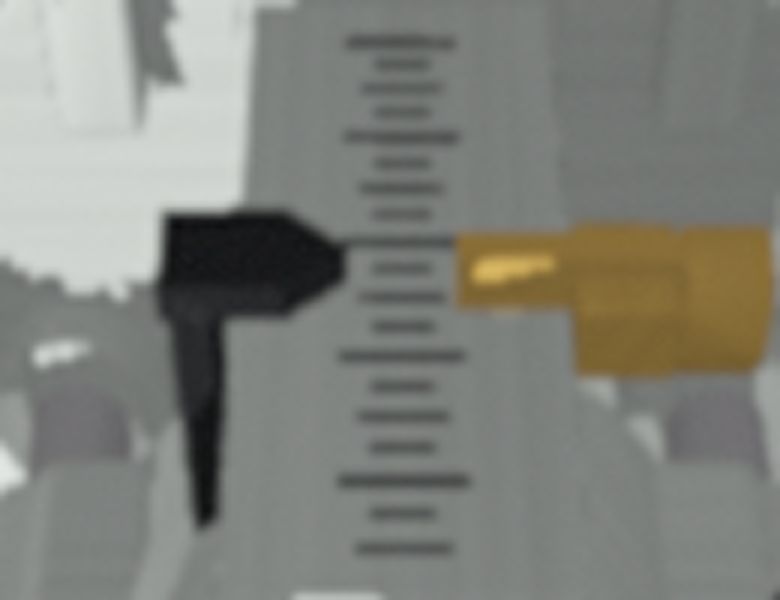

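It is about 0.5 mm short: the ticks shifted 6 crop px (1.1 mm) and the tip stayed at y=264. I'll add 0.4 mm and hold for more than a second.

carry_out(rows=[[0.0003,0,0.0003,0,0,0],[0.0003,0,0.0003,0,0,0],[0.0003,0,0.0003,0,0,0],[0.0003,0,0.0003,0,0,0],[0.0003,0,0.0003,0,0,0],[0.0003,0,0.0003,0,0,0],[0.0003,0,0.0003,0,0,0],[0.0003,0,0.0003,0,0,0]])

```text
clock: 9.57
tool_pos: [0.5505, -0.1279, 0.2379]
orientation: [179.7, 45.3, -13.2]
force: [1.8, 1.2, 8.9]
opening: 0.0005
gripper_force: 4.6
```

carry_out(rows=[[0,0,0,0,0,0],[0,0,0,0,0,0],[0,0,0,0,0,0],[0,0,0,0,0,0],[0,0,0,0,0,0]])

```text
clock: 10.2
tool_pos: [0.5505, -0.1278, 0.2379]
orientation: [179.7, 45.3, -13.2]
force: [1.4, 1.1, 8.7]
opening: 0.0006
gripper_force: 4.6
```

Run:
```python
from m import *
o=telemetry.get_obs();print(o['clock'],o['tool_pos'],o['orientation'],o['force'])
snap('wrist','w7.png')
for f in('w4','w5','w6','w7'):
    im=cv2.imread(f'pics/{f}.png').astype(float)[:100]
    g=im[:,280:288].mean((1,2)); s=slice(57,63) if f!='w4' else slice(47,53)
    w=np.clip(120-g[s],0,None); t=(w*np.arange(100)[s]).sum()/w.sum()
    br=np.clip((im[:,295:306,1]-im[:,295:306,0])/50,0,1).mean(1)
    e=np.flatnonzero(br>.3); top=e[-1]+(br[e[-1]]-.3)/(br[e[-1]]-br[e[-1]+1])
    print(f,'tick115',t,'bar end',top)
```

```text
10.2 [ 0.55053912 -0.12784047  0.23789501] [179.73180882  45.32271111 -13.18204236] [1.4393927  1.10121443 8.66186868]
w4 tick115 49.034574468085104 bar end 42.25735294117647
w5 tick115 58.712693798449614 bar end 50.845238095238095
w6 tick115 58.94592988710637 bar end 51.736486486486484
w7 tick115 59.056163021868784 bar end 52.40397350993378
```

carry_out(rows=[[0,0,0,0,0,0],[0,0,0,0,0,0],[0,0,0,0,0,0],[0,0,0,0,0,0],[0,0,0,0,0,0],[0,0,0,0,0,0]])

```text
clock: 11.0
tool_pos: [0.5505, -0.1279, 0.2379]
orientation: [179.7, 45.3, -13.2]
force: [1.6, 0.2, 9.6]
opening: 0.0003
gripper_force: 4.6
```

carry_out(rows=[[-0.001,0,-0.001,0,0,0],[-0.003,0,-0.003,0,0,0],[-0.005,0,-0.005,0,0,0],[-0.007,0,-0.007,0,0,0],[-0.009,0,-0.009,0,0,0],[-0.011,0,-0.011,0,0,0],[-0.013,0,-0.013,0,0,0],[-0.015,0,-0.015,0,0,0]])

```text
clock: 12.0
tool_pos: [0.5506, -0.1278, 0.2582]
orientation: [179.7, 45.4, -13.2]
force: [0.3, 1.0, 4.2]
opening: 0.0005
gripper_force: 2.2
```

carry_out(rows=[[-0.0015,0,-0.0015,0,0,0],[-0.003,0,-0.003,0,0,0],[-0.0045,0,-0.0045,0,0,0],[-0.006,0,-0.006,0,0,0],[-0.0075,0,-0.0075,0,0,0],[-0.012,0,-0.012,0,0,0],[-0.025,0,-0.025,0,0,0],[-0.05,0,-0.05,0,0,0]])

```text
clock: 13.0
tool_pos: [0.5508, -0.1276, 0.3292]
orientation: [179.7, 45.5, -13.2]
force: [1.9, -1.1, 1.2]
opening: 0.0004
gripper_force: 0.0
```

carry_out(rows=[[-0.02,0,-0.02,0,0,0],[-0.03,0,-0.03,0,0,0],[-0.03,0,-0.03,0,0,0],[-0.03,0,-0.03,0,0,0],[-0.03,0,-0.03,0,0,0],[-0.03,0,-0.03,0,0,0]])

```text
clock: 13.75
tool_pos: [0.5513, -0.1275, 0.3703]
orientation: [179.7, 45.5, -13.2]
force: [-0.1, -0.2, -0.2]
opening: 0.0007
gripper_force: 0.0
```

Run:
```python
from h import *
o=telemetry.get_obs();print(o['clock'],o['tool_pos'],o['force'])
for n in('scene','top'):
    b=snap(n,n+'1.png'); a=cv2.cvtColor(cv2.imread(f'pics/{n}0.png'),cv2.COLOR_BGR2RGB)
    box=(slice(170,260),slice(170,280)) if n=='scene' else (slice(195,285),slice(305,415))
    d=cv2.absdiff(a[box],b[box]).max(2)>50; print(n,d.sum())
    m=lambda i:cv2.moments((i[box].max(2)<40).astype(np.uint8)); 
    for i in(a,b): q=m(i);print(q['m00'],q['m10']/q['m00'],q['m01']/q['m00'])
```

```text
13.75 [ 0.55132377 -0.12754378  0.37029039] [-0.11563154 -0.17847472 -0.16537204]
scene 4399
1179.0 50.966921119592875 39.24173027989822
789.0 31.776932826362483 48.58428390367554
top 4977
2534.0 57.10576164167325 41.34964483030782
1817.0 72.2526141992295 49.99559713813979
```

```bash
python3 -c "
from plant import workorder; print(workorder.close_job())"
```

```text
the job is handed in; nothing more can be done
None
```

The trial plunge is done and handed in: I pressed the router about 26 mm, until the pointer read level with the brass index to within about half a millimetre, held it for over a second, eased it up at about 23 mm/s or less and came clear; I did not check by camera afterwards that the router had fully risen or stayed in place, because the arm blocked the view.

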